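# Take a fuse way out of service and close it under its drip lap

### The job

Take the right-hand way of the bench fuse box out of service: pull its white fuse carrier out of the socket and lay it in the steel parts tray, then close the opening with the loose cover plate, sliding the plate's plain edge under the steel drip lap without prying the lap up more than the plate itself needs, with the two screw holes over their bosses. Finish while still holding the plate pressed fully down on its gasket, flat and home, so that a colleague can drive the screws, and leave the things lying around where they are.

Things in the scene. Friction and masses are not known exactly. Their poses are not given: they have to be found in the camera images.
- fuse_box: Grey bench fuse box, fixed, 136 mm deep (x), 192 mm wide (y), its top sloping from 34 mm high at the front edge (towards the robot, within 20 degrees) to 61 mm at the back. Origin: centre of its underside. Two fuse ways side by side: the left one (+y) is already closed by a screwed-down cover like the loose one; the right one holds the fuse carrier.
- deck: Sloping top of the box at the RIGHT way. Origin: on the painted face, at the centre of the 48 mm square opening; z square to the slope, outward; x up the slope (rises 0.2 rad, away from the robot), y left. Two stop lugs, 13 mm high, have faces at x = 45 mm, y = +-37 mm. A cover that is home has its origin at deck (0, 0, 3) mm and the deck's attitude; it can go 3 mm further up, to the lugs.
- boss_left (a point): Centre of the top of the left screw boss (12 mm across, 3 mm high), at deck (-36, +30, 3) mm. With the right boss and a ledge, 3 mm high, at deck x = 35 to 42 mm under the lap, it carries the cover when home.
- boss_right (a point): Centre of the top of the right screw boss, at deck (-36, -30, 3) mm.
- lap_edge (a point): Middle of the lowest line of the right way's drip lap at rest, on its underside: deck (30, 0, 6) mm; fixed to the deck, it does not move with the lap. From here the lap's free edge flares up, toward the robot, to a mouth at deck x = 23 mm, where its underside is 12 mm and its tip 14 mm above the deck.
- lap (a joint): Angle (rad) of the right way's drip lap, a sprung steel strip 62 mm wide (y), 2 mm thick, hinged at deck x = 66, z = 9.5 mm and leaning down the slope. 0 at rest; more lifts its free edge. A light spring closes it (0.1 rad takes about 1.7 N at the edge). A plate sliding in flat just above the free gasket lifts it to about 0.15; beyond 0.25 it is bent.
- gasket (a joint): How far (m) the black foam gasket round the opening is squeezed: a frame 60 x 60 mm outside, 6 mm wide, its top 6 mm above the deck when free (0); 0.003 when the cover lies home on bosses and ledge. It pushes back with 2.2 N per mm, so the cover needs about 7 N square to the slope, besides 1 to 2 N from the lap, and rises again when let go.
- carrier: White porcelain fuse carrier, 0.07 kg, its z square to the slope. Block 38 mm wide (y), 16 mm thick (x), 34 mm tall, on a foot 42 x 20 x 8 mm. Origin: centre of the foot's underside, plugged in 4 mm below the deck face. Below it a brass tongue, 26 x 12 mm, reaches 18 mm down into sprung detents: about 15 N straight along z snap it out; 20 mm clear it. Grip across 38 mm, clear of the lap.
- tray: Shallow stainless parts tray, fixed, empty, 110 x 90 mm (its x, y), 22 mm high, walls and floor 3 mm. Origin: centre of its underside. It may stand on the near left, in front of the box, or on its far right.
- cover: Loose cover plate, 0.14 kg, flat on the worktop near left or far right of the box. Bare steel, 84 (x) x 80 (y) x 4 mm; origin: centre of its underside. On it a black grip bar: 12 mm thick (x), 50 mm long (y), centred at x = -15 mm, top 32 mm above the underside, its foot 16 x 56 mm up to 8 mm. The plain edge at +x goes under the lap; two 7 mm screw holes near the -x edge. x lies within 30 degrees of the robot's.
- cover_tongue (a point): Middle of the plain (+x) edge of the cover plate, on its underside: cover (42, 0, 0) mm.
- cover_grip (a point): Centre of the top of the cover's grip bar: cover (-15, 0, 32) mm.
- hole_left (a point): Centre of the cover's left screw hole, at its underside: cover (-36, +30, 0) mm.
- hole_right (a point): Centre of the cover's right screw hole, at its underside: cover (-36, -30, 0) mm.
- screwdriver: Screwdriver with a yellow handle, 193 mm long, lying on the worktop in front of the box. Bystander.
- fuse_pack: Small fuse carton, 24 x 36 x 11 mm, in front of the box. Bystander.
- timer: White lab timer, 66 x 62 x 20 mm, near right, in front of the box. Bystander.
- petri: Closed petri dish, 61 mm across, 16 mm high, left of the box. Bystander.
There are look-alikes about, which are no part of the job. What is shaped like the carrier but orange or pink is not meant.

How it is judged (in metres and radians):
On the way, in this order (a step that is already met when the one before it is completed fails the run):
1. the fuse carrier is out of its socket and lies released in the tray (x of carrier in the frame of tray between -0.052 and 0.052 m and y of carrier in the frame of tray between -0.042 and 0.042 m and z of carrier in the frame of tray below 0.035 m and contact force between the fingers and carrier below 0.1 N and linear speed of carrier below 0.05 m/s), for 0.2 s.
2. the plain edge of the cover plate is tucked under the drip lap, at least 4 mm past the lap's edge (x of cover_tongue in the frame of deck above 0.034 m and z of cover_tongue in the frame of deck below 0.011 m and y of cover_tongue in the frame of deck between -0.008 and 0.008 m), for 0.1 s.
At the end, for the whole second after the job is handed in: Fingers hold the cover pressed home: plain edge 8 mm or more under the lap and under 4.5 mm above the deck, parallel within 0.04 rad, holes within 4.5 mm of their bosses, gasket squeezed over 2 mm, lap below 0.12 rad, all still; carrier in the tray; bystanders within 30 mm of their starts (x of cover_tongue in the frame of deck above 0.038 m and z of cover_tongue in the frame of deck below 0.0045 m and angle between the z axis of cover and the z axis of deck, either way round below 0.04 rad and distance between hole_left and boss_left below 0.0045 m and distance between hole_right and boss_right below 0.0045 m and value of joint gasket above 0.002 m and value of joint lap below 0.12 rad and contact force between the fingers and cover above 1 N and linear speed of cover below 0.02 m/s and x of carrier in the frame of tray between -0.052 and 0.052 m and y of carrier in the frame of tray between -0.042 and 0.042 m and z of carrier in the frame of tray below 0.035 m and linear speed of carrier below 0.05 m/s and distance of each of screwdriver, fuse_pack, timer, petri from where it was at the start of the episode below 0.03 m); the arm keeps its last pose, push and grip.
It fails at once if the drip lap is pried up beyond 0.25 rad (value of joint lap above 0.25 rad).
It fails at once if the screwdriver is pushed away by more than 30 mm (distance of screwdriver from where it was at the start of the episode above 0.03 m).
It fails at once if the fuse carton is pushed away by more than 30 mm (distance of fuse_pack from where it was at the start of the episode above 0.03 m).
It fails at once if the timer is pushed away by more than 30 mm (distance of timer from where it was at the start of the episode above 0.03 m).
It fails at once if the petri dish is pushed away by more than 30 mm (distance of petri from where it was at the start of the episode above 0.03 m).
It also fails if it takes over 64 s, if anything falls off the work surface, if the arm or the gripper's body presses on something with over 40 N, if the wrist force passes 120 N, or if a joint passes its speed limit or range.

### The arm

A 7-joint arm with a two-finger parallel gripper is mounted at the origin on a cart in front of the work surface, level with it; the furniture and walls round the work are solid. World frame = base frame: x ahead of the robot, y to its left, z up, the work surface at z = 0. Lengths are in m, angles in degrees, forces in N, time in s.
With the tool pointing down it reaches from about 0.4 to 0.75 m from the base axis. Payload 19.5 kg.
Tool frame: the origin (TCP) lies between the finger pads; the fingertips stand 8 mm ahead of it and the grasp point (between the pads) lies 11 mm behind it; z points along the fingers, y is the line along which they close (so a half turn about z gives the same grasp; the last joint's range is limited). The gripper opens to 85 mm and grips with 20 to 120 N. Pads are 22 mm wide; open, the fingers measure 114 mm over their backs; the gripper's body (76 mm by 85 mm) begins 54 mm behind the grasp point. The pads swing forward as they close: fully open they stand 13 mm farther back than shut.
Start: joints at [68.772, 40.479, -1.581, 85.061, 1.261, 54.483, -4.326], TCP at [0.186, -0.544, 0.239] pointing down, gripper open.
Joint ranges: [-155.06, 155.06], [-18.47, 123.98], [-90, 86.84], [0, 140.48], [-83.41, 263.41], [0, 116], [-161.91, 161.91]. Speed limits (degrees/s): [108.29, 108.29, 147.25, 147.25, 172.46, 172.46, 172.46].

### API

Orientations are given as [roll, pitch, yaw] about the fixed x, y, z axes, in that order (R = Rz(yaw) Ry(pitch) Rx(roll)).
In Python, from rig import bot gives the robot as it stands.
- The arm moves only by the tool drive_tool, never from a script. Its argument "increments" is a list of rows, each a list of 7 numbers: the shift along the world's x, y, z in cm, then the turn, a rotation vector about the world's x, y, z in degrees, then the gripper's target within -1 to 1 (fully open at 1, half-way at 0, shut at -1). In form: [[tx, ty, tz, ax, ay, az, fingers], ...]. A call has 1 to 20 rows; each row is the pose to reach, as a shift and turn from the pose commanded when the call began; what a row does not reach only later rows make up. A row lasts 1/12 s, in which the tool goes at most 41.7 mm and 7.16 degrees, less where a joint would pass 70% of its speed; a pose out of reach is approached as far as the arm can. A call with a gripper value outside its range is refused whole. The fingers move at their own pace and stop on an object; "force" is the grip in N (left out, the last holds). Time passes only in rows, so rows that repeat a pose let the fingers close. It gives the time, the measured TCP pose, the force, the opening and the grip force at its end, in the units of the state.
- bot.get_state(): the state, without advancing time (a new reading comes with each control period).
- bot.snapshot(name): name is "scene" or "top" or "wrist"; returns a dict with "pixels" (480x640x3 uint8, red, green, blue), "fx", "fy", "cx", "cy" (pixels), "distortion" ([k1, k2, p1, p2, k3] as OpenCV has them; the pictures are not rectified), "pose" (4x4, takes a point from camera to world coordinates); the wrist camera has in their place "mount" (4x4, takes a point from camera to tool coordinates, whose origin is the TCP and whose axes are the flange's). Camera axes: x right, y up, looking along -z (the intrinsics and any distortion apply to the point x, -y, -z); pixel columns grow to the right and rows downward; lengths in m; the calibration is good to about 2 mm. A picture is of the moment at which its call begins: read the wrist's pose just before it. There is no depth.
- bot.job_done(): hands the job in; it is judged then, once.
Trained networks look in a picture, given as the dict that the camera call returned (one of the last four; its "shot" number tells which), for a name from the list of things; names that differ only in an ending like _2 or _b are one class to them, and where a whole thing is asked for, a point or a joint stands for the part that bears it (a point fixed in the world has none). Each returns a list of dicts, best first, with "confidence" (0 to 1); they miss things now and then, are a little off and sometimes report something else, mostly with a low value. They report only what shows in the picture. A call takes as long as a camera call. They do not tell look-alikes from the thing itself.
- bot.outline_of(picture, target): "mask" (480x640 bool, what is visible of it).
- bot.tip_of(picture, target): "point" ([x, y, z] in m, in world coordinates, good to about 4 mm: a listed point, or the origin of a listed thing).
The state is a dict: "time": time; "joint_positions": joint angles; "qd": joint speeds; "joint_efforts": joint torques, N m; "position": TCP position; "orientation": TCP orientation; "force": force on the tool from outside, world axes, zero at the start; "wrist_torque": the same for the moment, N m; "gripper_width": finger opening in m; "finger_force": force on a finger pad.
Only numpy, scipy, OpenCV 4.12 (cv2) and the standard library are available. Lean on these libraries where they do the work, as an engineer would, in place of code of your own. Each camera call takes 0.05 s, during which the arm holds its last target. There are 200 camera calls.

## Working session

There is one attempt and no reset: what is moved stays moved. The work goes in short steps, Python scripts to look and compute and a tool call to move; the robot and the scene stay as the last step left them, time stands still between calls to the robot, and variables do not carry over. Pictures are saved under pics/ and viewed, at most 10 in all, crops included, and the job is handed in when it is done.

Besides the shell and the picture viewer there is one more tool, called in YAML: its name, and indented under it one key for each argument. drive_tool: Moves the arm, as the interface text tells. Its arguments: {"type":"object","properties":{"increments":{"type":"array","items":{"type":"array","items":{"type":"number"}}},"force":{"type":"number"}},"required":["increments"]}

```bash
mkdir -p pics; ls
cat > h.py <<'E'
import numpy as np, cv2
from rig import bot
from scipy.spatial.transform import Rotation as R
def K(p): return np.array([[p['fx'],0,p['cx']],[0,p['fy'],p['cy']],[0,0,1.]])
def pose(p,st=None):
    if 'pose' in p: return np.array(p['pose'])
    T=np.eye(4);T[:3,:3]=R.from_euler('xyz',st['orientation'],degrees=True).as_matrix();T[:3,3]=st['position']
    return T@np.array(p['mount'])
def proj(p,X,T=None):
    T=pose(p) if T is None else T
    c=(np.asarray(X,float).reshape(-1,3)-T[:3,3])@T[:3,:3]
    c=c*[1,-1,-1]
    return cv2.projectPoints(c,np.zeros(3),np.zeros(3),K(p),np.array(p['distortion'],float))[0].reshape(-1,2)
def ray(p,uv,T=None):
    T=pose(p) if T is None else T
    q=cv2.undistortPoints(np.array(uv,float).reshape(-1,1,2),K(p),np.array(p['distortion'],float)).reshape(-1,2)
    d=np.c_[q[:,0],-q[:,1],-np.ones(len(q))]@T[:3,:3].T
    return T[:3,3],d
def onz(p,uv,z,T=None):
    o,d=ray(p,uv,T); return o+d*((z-o[2])/d[:,2])[:,None]
def save(p,n): cv2.imwrite(f'pics/{n}.png',np.ascontiguousarray(p['pixels'][:,:,::-1]))
E
python3 - <<'E'
from h import *
np.set_printoptions(precision=4,suppress=True)
s=bot.get_state();print(s)
a=bot.snapshot('scene');b=bot.snapshot('top');save(a,'scene');save(b,'top')
for nm,p in(('scene',a),('top',b)):
  print(nm,np.array(p['pose']).round(3).tolist(),p['fx'])
  for t in['fuse_box','deck','boss_left','boss_right','lap_edge','carrier','tray','cover','cover_tongue','cover_grip','hole_left','hole_right','screwdriver','fuse_pack','timer','petri']:
    r=bot.tip_of(p,t)
    print(t,[(np.round(x['point'],4).tolist(),round(x['confidence'],2),proj(p,x['point']).round()[0].tolist()) for x in r[:3]])
E
```

```text
pics
{'time': 0.0, 'joint_positions': array([68.7741, 40.5142, -1.5833, 85.0837,  1.2613, 54.482 , -4.3251]), 'qd': array([-0.0571,  0.0147,  0.0577, -0.056 , -0.0196, -0.0466,  0.0125]), 'joint_efforts': array([  0.0005, -88.3223,   1.2344, -23.6174,   0.0168,   0.0065,
         0.    ]), 'position': array([ 0.1856, -0.544 ,  0.2388]), 'orientation': array([-179.9374,    0.002 ,   18.8387]), 'force': array([ 0.2078,  0.443 , -0.0986]), 'wrist_torque': array([ 0.0542,  0.0006, -0.0118]), 'finger_force': 0.0, 'gripper_width': 0.08528547874287913}
scene [[-0.565, 0.391, -0.727, -0.369], [-0.825, -0.255, 0.504, 0.678], [0.012, 0.884, 0.467, 0.674], [0.0, 0.0, 0.0, 1.0]] 623.3522734213459
fuse_box [([0.6122, 0.0942, 0.0006], 0.89, [280.0, 271.0])]
deck [([0.6134, 0.0519, 0.045], 0.62, [296.0, 248.0])]
boss_left [([0.5699, 0.0703, 0.0403], 0.88, [300.0, 260.0])]
boss_right [([0.5812, 0.0098, 0.0417], 0.83, [321.0, 250.0])]
lap_edge [([0.6377, 0.0601, 0.0556], 0.87, [287.0, 240.0])]
carrier [([0.4546, 0.1278, 0.0101], 0.72, [307.0, 307.0]), ([0.6086, 0.0461, 0.0424], 0.7, [299.0, 249.0]), 
[... 1760 characters left out ...]
over [([0.6502, -0.1373, 0.0015], 0.59, [415.0, 219.0])]
cover_tongue [([0.6917, -0.1274, -0.0003], 0.66, [410.0, 202.0]), ([0.6088, -0.1203, 0.0012], 0.2, [408.0, 237.0])]
cover_grip [([0.6365, -0.1419, 0.0315], 0.64, [419.0, 223.0])]
hole_left [([0.609, -0.1188, 0.0018], 0.63, [407.0, 237.0])]
hole_right [([0.6228, -0.1746, -0.0006], 0.87, [431.0, 231.0]), ([0.6902, -0.1269, 0.001], 0.5, [409.0, 202.0])]
screwdriver [([0.3838, 0.0546, -0.0022], 0.69, [332.0, 338.0]), ([0.6099, -0.12, 0.0011], 0.68, [407.0, 237.0])]
fuse_pack [([0.3921, -0.1104, -0.0012], 0.76, [406.0, 333.0])]
timer [([0.3866, -0.2116, -0.0029], 0.63, [451.0, 335.0])]
petri [([0.6686, 0.3219, 0.003], 0.88, [215.0, 214.0])]
```

View pics/scene.png

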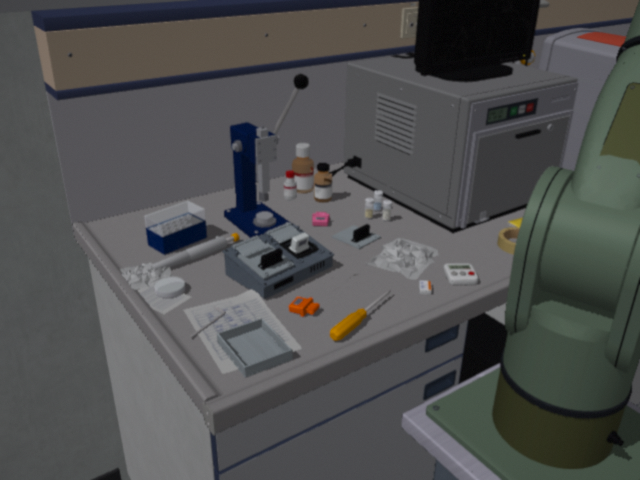

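Run:
```python
import cv2
a=cv2.imread('pics/top.png')[130:370,180:500]
cv2.imwrite('pics/topc.png',cv2.resize(a,(800,600),interpolation=cv2.INTER_CUBIC))
```

```text
(no output)
```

View pics/topc.png

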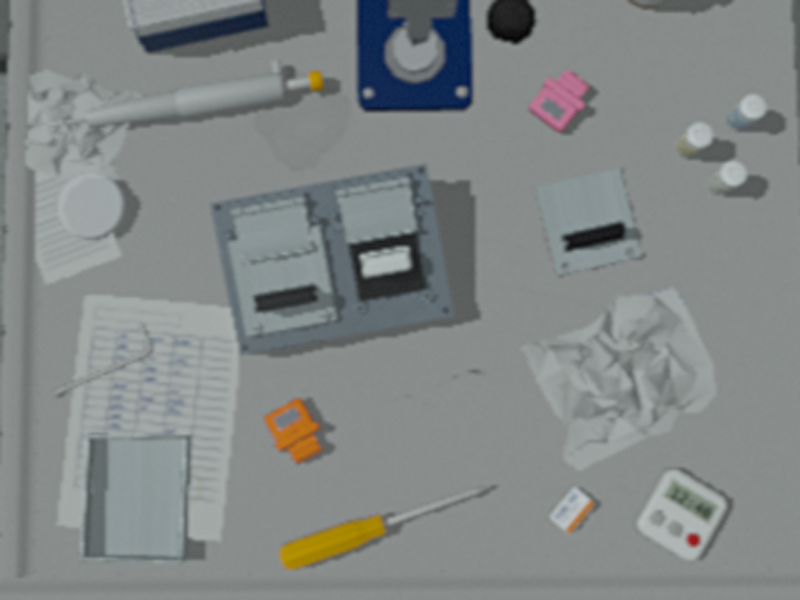

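The scene view shows the box at (280,262), with the white carrier in its right way at (300,242). The tray is at (252,346) and the loose cover at (358,236). There are look-alikes: carriers in orange (305,306) and pink (320,219), and the screwed-down left cover at (270,258). I mean the white carrier in the socket because of its colour and place, and the loose plate at the far right because the other one is fixed. Next I go over the box for a close wrist view.

```bash
cat >> h.py <<'E'
def Rd(yaw,tilt): return R.from_euler('z',yaw,degrees=True)*R.from_euler('y',-tilt,degrees=True)
def Rt(yaw,tilt=0): return Rd(yaw,tilt)*R.from_euler('x',180,degrees=True)
def row(pos,yaw,tilt=0,st=None):
    st=st or bot.get_state()
    d=(np.array(pos)-st['position'])*100
    w=(Rt(yaw,tilt)*R.from_euler('xyz',st['orientation'],degrees=True).inv()).as_rotvec(degrees=True)
    return np.r_[d,w].round(2).tolist()
TILT=np.degrees(.2)
E
python3 - <<'E'
from h import *
print(row([.53,.03,.25],11.5,TILT)); print(np.array(bot.snapshot('wrist')['mount']).round(3))
E
```

```text
[34.43, 57.42, 1.07, 2.99, -11.07, -7.31]
[[ 0.001  0.966  0.259  0.066]
 [ 1.    -0.001  0.    -0.001]
 [ 0.001  0.259 -0.966 -0.136]
 [ 0.     0.     0.     1.   ]]
```

drive_tool:
  increments:
    - [34.4,57.4,1.1,3,-11.1,-7.3,1]
    - [34.4,57.4,1.1,3,-11.1,-7.3,1]
    - [34.4,57.4,1.1,3,-11.1,-7.3,1]
    - [34.4,57.4,1.1,3,-11.1,-7.3,1]
    - [34.4,57.4,1.1,3,-11.1,-7.3,1]
    - [34.4,57.4,1.1,3,-11.1,-7.3,1]
    - [34.4,57.4,1.1,3,-11.1,-7.3,1]
    - [34.4,57.4,1.1,3,-11.1,-7.3,1]
    - [34.4,57.4,1.1,3,-11.1,-7.3,1]
    - [34.4,57.4,1.1,3,-11.1,-7.3,1]
    - [34.4,57.4,1.1,3,-11.1,-7.3,1]
    - [34.4,57.4,1.1,3,-11.1,-7.3,1]
    - [34.4,57.4,1.1,3,-11.1,-7.3,1]
    - [34.4,57.4,1.1,3,-11.1,-7.3,1]
    - [34.4,57.4,1.1,3,-11.1,-7.3,1]
    - [34.4,57.4,1.1,3,-11.1,-7.3,1]
    - [34.4,57.4,1.1,3,-11.1,-7.3,1]
    - [34.4,57.4,1.1,3,-11.1,-7.3,1]
    - [34.4,57.4,1.1,3,-11.1,-7.3,1]
    - [34.4,57.4,1.1,3,-11.1,-7.3,0.7]

```text
time: 3.42
position: [0.5294, 0.0293, 0.2502]
orientation: [180.0, -11.5, 11.5]
force: [-1.1, -0.1, -0.6]
gripper_width: 0.0752
finger_force: 0.0
```

Run:
```python
from h import *
import pickle
s=bot.get_state(); p=bot.snapshot('wrist'); T=pose(p,s); save(p,'w1'); pickle.dump((s,p),open('w1.pkl','wb'))
print(s['time'],s['position'],s['orientation'])
for t in['deck','boss_left','boss_right','lap_edge','carrier','fuse_box']:
    r=bot.tip_of(p,t)
    print(t,[(np.round(x['point'],4).tolist(),round(x['confidence'],2),proj(p,x['point'],T).round()[0].tolist()) for x in r[:3]])
# overlay model for yaw guess
D=np.array([.6085,.049,.0425])
```

```text
3.4167 [0.52940916 0.02930497 0.25023312] [179.97806542 -11.47511464  11.496646  ]
deck [([0.6089, 0.0514, 0.0436], 0.62, [312.0, 172.0]), ([0.5804, 0.0088, 0.0397], 0.26, [349.0, 210.0])]
boss_left [([0.5703, 0.0763, 0.0461], 0.93, [278.0, 206.0])]
boss_right [([0.5828, 0.0137, 0.0386], 0.63, [344.0, 206.0]), ([0.6104, -0.1135, 0.0004], 0.44, [460.0, 206.0])]
lap_edge [([0.6371, 0.0526, 0.0598], 0.97, [316.0, 139.0])]
carrier [([0.6109, 0.0492, 0.0432], 0.89, [314.0, 170.0]), ([0.7717, -0.1143, 0.0129], 0.81, [497.0, 57.0]), ([0.4533, 0.1242, 0.0088], 0.78, [218.0, 305.0])]
fuse_box [([0.6109, 0.0949, -0.0058], 0.8, [274.0, 168.0])]
```

View pics/w1.png

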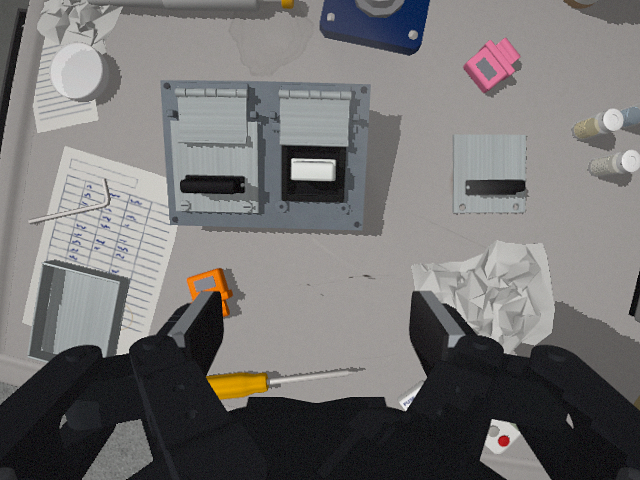

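The wrist view shows the carrier's white top at (313,169) in the black gasket, the lap at (315,120), the box corners at about (162,81), (370,84), (365,234) and (168,228), and the cover at (490,175). The tray is at (80,310). I'll fit the outlines with the calibrated model and check them in one enlarged crop.

```bash
cat > fit.py <<'E'
from h import *
from scipy.optimize import minimize
def gradmap(p,s=1.5):
    g=cv2.GaussianBlur(cv2.cvtColor(p['pixels'],cv2.COLOR_RGB2GRAY).astype(np.float32),(0,0),s)
    m=np.hypot(cv2.Sobel(g,cv2.CV_32F,1,0),cv2.Sobel(g,cv2.CV_32F,0,1))
    return np.minimum(m,np.percentile(m,97))
def lines(segs,n=60):
    t=np.linspace(0,1,n)[:,None]
    return np.vstack([a+(b-a)*t for a,b in np.array(segs,float)])
def rect(x0,x1,y0,y1,z0,z1=None):
    z1=z0 if z1 is None else z1
    c=[(x0,y0,z0),(x1,y0,z1),(x1,y1,z1),(x0,y1,z0)]
    return [(c[i],c[(i+1)%4]) for i in range(4)]
def fit(p,T,pts,tf,x0,step,ss=(2.5,1.2)):
    x=np.array(x0,float)
    for s in ss:
        G=gradmap(p,s)
        def f(q):
            uv=proj(p,tf(q,pts),T).astype(np.float32)
            return -cv2.remap(G,uv[None,:,0],uv[None,:,1],cv2.INTER_LINEAR).mean()/G.max()
        x=minimize(f,x,method='Nelder-Mead',options=dict(initial_simplex=np.vstack([x]+[x+np.eye(len(x))[i]*step[i] for i in range(len(x))]),xatol=1e-5,fatol=1e-6)).x
    return x,-f(x)
E
python3 - <<'E'
from fit import *
import pickle
s,p=pickle.load(open('w1.pkl','rb')); T=pose(p,s)
np.set_printoptions(precision=4,suppress=True)
flat=lambda q,P: R.from_euler('z',q[2],degrees=True).apply(P)+[q[0],q[1],0]
box=lines(rect(-.068,.068,-.096,.096,.034,.061))
bq,v=fit(p,T,box,flat,[.611,.095,11],[.006,.006,2]);print('box',bq,v)
cov=lines(rect(-.042,.042,-.04,.04,.004))
cq,v=fit(p,T,cov,flat,[.650,-.139,12.5],[.005,.005,2]);print('cover',cq,v)
tr=lines(rect(-.055,.055,-.045,.045,.022))
# deck: origin lies on slope plane of box
def deckpos(q):
    b=R.from_euler('z',bq[2],degrees=True)
    return b.apply([q[0],q[1],.0475+q[0]*np.tan(.2)])+[bq[0],bq[1],0]
dk=lambda q,P: Rd(bq[2],TILT).apply(P)+deckpos(q)
gas=lines(rect(-.03,.023,-.03,.03,.006)[:1]+rect(-.03,.03,-.03,.03,.006)[3:]+[((-.03,-.03,.006),(.015,-.03,.006)),((-.03,.03,.006),(.015,.03,.006))])
q,v=fit(p,T,gas,dk,[0,-.044],[.004,.004]);print('gasket->deck',q,v,deckpos(q))
D=deckpos(q)
# carrier top
for h in(.030,.038):
    c=lines(rect(-.008,.008,-.019,.019,h)); 
    cc,v=fit(p,T,c,lambda r,P:Rd(bq[2],TILT).apply(P+[r[0],r[1],0])+D,[0,0],[.003,.003]);print('carrier top h',h,cc,v)
im=np.ascontiguousarray(p['pixels'][:,:,::-1])
im=cv2.resize(im,None,fx=2.2,fy=2.2,interpolation=cv2.INTER_CUBIC)
def dr(P,c):
    for u in proj(p,P,T): cv2.circle(im,tuple(int(x) for x in (u+.5)*2.2),0,c,-1)
dr(flat(bq,box),(0,255,0));dr(flat(cq,cov),(0,255,255));dr(dk(q,gas),(255,0,255))
dr(Rd(bq[2],TILT).apply(lines(rect(-.008,.008,-.019,.019,.038)))+D,(0,0,255))
dr(Rd(bq[2],TILT).apply([(-.036,.03,.003),(-.036,-.03,.003)])+D,(0,255,255))
cv2.imwrite('pics/ov.png',im[130:560,340:1140]);
t=bot.snapshot('top');a=bot.snapshot('scene')
print('top tray',fit(t,pose(t),tr,flat,[.409,.2755,2],[.005,.005,2]))
print('top box',fit(t,pose(t),box,flat,[.611,.095,11],[.005,.005,2]),'top cover',fit(t,pose(t),cov,flat,cq,[.005,.005,2]))
print('scene cover',fit(a,pose(a),cov,flat,cq,[.005,.005,2]),'scene box',fit(a,pose(a),box,flat,bq,[.005,.005,2]))
E
```

```text
box [0.6106 0.0975 9.6091] 0.43450704
cover [ 0.6522 -0.1368 12.416 ] 0.2882139
gasket->deck [ 0.0139 -0.0467] 0.8013374 [0.632  0.0537 0.0503]
carrier top h 0.03 [-0.0065  0.0001] 0.7496685
carrier top h 0.038 [-0.0062  0.0005] 0.7385231
top tray (array([ 0.4095,  0.2687, -2.4703]), np.float32(0.6482545))
top box (array([ 0.6123,  0.0951, 10.0256]), np.float32(0.5122332)) top cover (array([ 0.6535, -0.1329,  6.9019]), np.float32(0.21116629))
scene cover (array([ 0.6753, -0.1423, 40.3958]), np.float32(0.47301522)) scene box (array([ 0.6128,  0.0983, 13.0422]), np.float32(0.6072583))
```

View pics/ov.png

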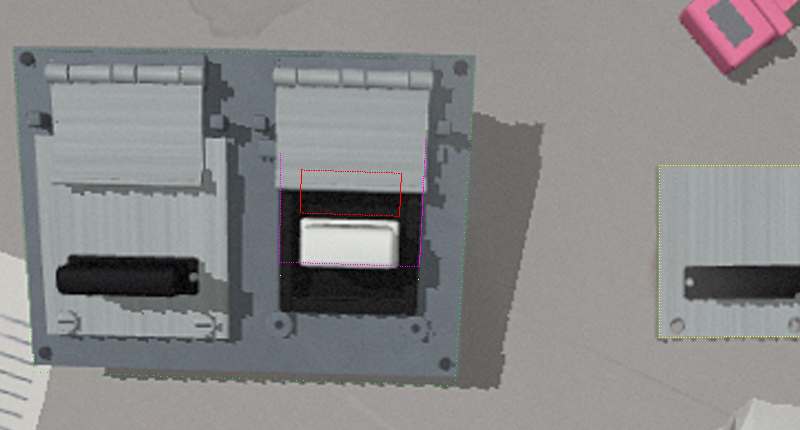

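The box and cover outlines sit well. The gasket fit latched onto the carrier's edge, so I use the bosses (crop (279,326) and (416,328)), the gasket's front corners and the lap mouth instead.

Run:
```python
from fit import *
import pickle
from scipy.optimize import least_squares
np.set_printoptions(precision=4,suppress=True)
s,p=pickle.load(open('w1.pkl','rb')); T=pose(p,s)
bq=np.array([.6106,.0975,9.61])
crop=lambda a:(np.array(a,float)+[340,130])/2.2-.5
obs=[(crop((279,326)),(-36,30,3)),(crop((416,328)),(-36,-30,3)),(crop((280,312)),(-30,30,6)),(crop((418,314)),(-30,-30,6)),(crop((276,188)),(23,31,14)),(crop((425,190)),(23,-31,14))]
U=np.array([o[0] for o in obs]);P=np.array([o[1] for o in obs])/1000.
def dp(q):
    b=R.from_euler('z',bq[2],degrees=True)
    return b.apply([q[0],q[1],.0475+q[0]*np.tan(.2)])+[bq[0],bq[1],0]
f=lambda q:(proj(p,Rd(q[2],TILT).apply(P)+dp(q),T)-U).ravel()
r=least_squares(f,[0,-.045,9.6]);D=dp(r.x);print(r.x,D,r.fun.reshape(-1,2))
for h in(.030,.038):
    c=lines(rect(-.008,.008,-.019,.019,h))
    print('carrier',h,fit(p,T,c,lambda q,P:Rd(9.6,TILT).apply(P+[q[0],q[1],0])+D,[0,0],[.003,.003]))
```

```text
[-0.0072 -0.0465 10.5198] [0.6113 0.0505 0.046 ] [[ 0.6013 -0.3897]
 [ 0.1946 -0.2098]
 [-0.1905  0.3058]
 [-0.275   0.4986]
 [-0.6455 -0.2374]
 [ 0.3417  0.0528]]
carrier 0.03 (array([ 0.0025, -0.0004]), np.float32(0.9659078))
carrier 0.038 (array([ 0.003, -0.   ]), np.float32(0.98634547))
```

```bash
cat >> h.py <<'E'
D=np.array([.6113,.0505,.046]); YAW=10.0
def dk(P,yaw=None): return Rd(YAW,TILT).apply(np.array(P)/1000.)+D
E
python3 - <<'E'
from h import *
s=bot.get_state()
print(row(dk([1.5,0,75]),YAW,TILT)); print(row(dk([1.5,0,17]),YAW,TILT)); print((dk([0,0,10])-dk([0,0,0]))*100)
E
```

```text
[6.84, 1.86, -13.05, -0.0, 0.04, -1.49]
[7.98, 2.06, -18.74, -0.0, 0.04, -1.49]
[-0.1956511  -0.03449857  0.98006658]
```

drive_tool:
  increments:
    - [6.8,1.9,-13,0,0,-1.5,0.45]
    - [6.8,1.9,-13,0,0,-1.5,0.45]
    - [6.8,1.9,-13,0,0,-1.5,0.45]
    - [6.8,1.9,-13,0,0,-1.5,0.45]
    - [6.8,1.9,-13,0,0,-1.5,0.45]
    - [6.8,1.9,-13,0,0,-1.5,0.45]
    - [7.2,2,-15,0,0,-1.5,0.45]
    - [7.6,2,-17,0,0,-1.5,0.45]
    - [7.8,2.05,-18,0,0,-1.5,0.45]
    - [8,2.05,-18.7,0,0,-1.5,0.45]
    - [8,2.05,-18.7,0,0,-1.5,0.45]

```text
time: 4.78
position: [0.6096, 0.0502, 0.0633]
orientation: [180.0, -11.5, 10.0]
force: [-0.3, 0.7, 0.2]
gripper_width: 0.062
finger_force: 0.0
```

drive_tool:
  increments:
    - [0,0,0,0,0,0,-0.3]
    - [0,0,0,0,0,0,-0.3]
    - [0,0,0,0,0,0,-0.3]
    - [0,0,0,0,0,0,-0.3]
    - [0,0,0,0,0,0,-0.3]
    - [0,0,0,0,0,0,-0.3]
  force: 70

```text
time: 5.28
position: [0.6099, 0.0503, 0.0648]
orientation: [180.0, -11.6, 10.0]
force: [-4.2, 0.2, 12.3]
gripper_width: 0.0368
finger_force: 68.9
```

drive_tool:
  increments:
    - [-0.1,0,0.5,0,0,0,-0.3]
    - [-0.2,-0.03,1,0,0,0,-0.3]
    - [-0.3,-0.05,1.5,0,0,0,-0.3]
    - [-0.4,-0.07,2,0,0,0,-0.3]
    - [-0.6,-0.1,3,0,0,0,-0.3]
    - [-0.8,-0.14,4,0,0,0,-0.3]
    - [-1.2,-0.2,6,0,0,0,-0.3]
    - [-1.6,-0.3,8,0,0,0,-0.3]
    - [-2,-0.3,10,0,0,0,-0.3]
    - [-2,-0.3,11,0,0,0,-0.3]
    - [-2,-0.3,11,0,0,0,-0.3]

```text
time: 6.2
position: [0.5903, 0.0474, 0.1764]
orientation: [180.0, -11.7, 10.0]
force: [0.6, -0.4, -0.1]
gripper_width: 0.0365
finger_force: 76.7
```

Run:
```python
from fit import *
np.set_printoptions(precision=4,suppress=True)
s=bot.get_state();w=bot.snapshot('wrist');print(s['position'],s['gripper_width'],s['finger_force'])
save(w,'w2')
t=bot.snapshot('top');T=pose(t)
flat=lambda q,P: R.from_euler('z',q[2],degrees=True).apply(P)+[q[0],q[1],0]
a=bot.snapshot('scene')
for c in(t,a):
  m=bot.outline_of(c,'tray')[0]['mask'];q=cv2.minAreaRect(np.argwhere(m)[:,::-1].astype(np.float32));
  print(cv2.convexHull(np.argwhere(m)[:,::-1].astype(np.int32)).shape,onz(c,cv2.boxPoints(q),.011),onz(c,[q[0]],.011))
tr=lines(rect(-.055,.055,-.045,.045,.022)+rect(-.052,.052,-.042,.042,.022))
for c in(t,a):print(fit(c,pose(c),tr,flat,[.41,.275,0],[.004,.004,2],(1.5,)))
for x in([.41,.275,.13],):print(row(x,0,0))
```

```text
[0.5903 0.0474 0.1764] 0.03645055737355931 76.74017071723938
(16, 1, 2) [[0.3549 0.323  0.011 ]
 [0.4668 0.3186 0.011 ]
 [0.4606 0.2245 0.011 ]
 [0.3488 0.2301 0.011 ]] [[0.4074 0.274  0.011 ]]
(22, 1, 2) [[0.4735 0.3122 0.011 ]
 [0.4745 0.1828 0.011 ]
 [0.3349 0.2323 0.011 ]
 [0.341  0.346  0.011 ]] [[0.4022 0.2711 0.011 ]]
(array([ 0.4122,  0.2725, -0.6949]), np.float32(0.5756364))
(array([ 0.4037,  0.2722, -1.7959]), np.float32(0.71712977))
[-17.93, 22.77, -4.26, -1.0, 11.39, -9.98]
```

View pics/w2.png

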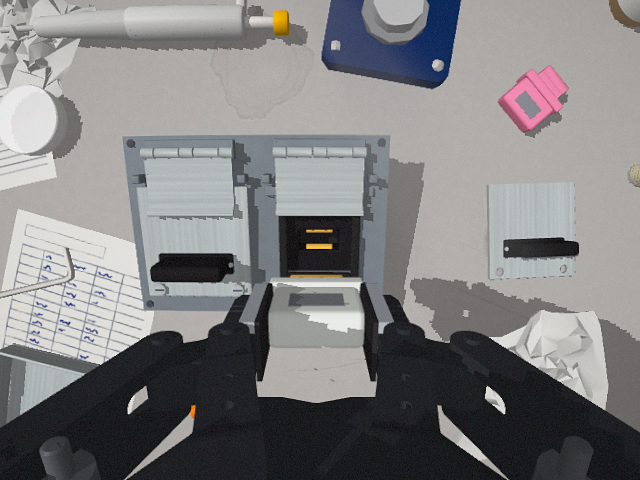

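The grasp holds: the white carrier sits between the pads at (318,310) and the socket is open at (319,240). Next is the tray, arriving tilted so that the carrier lies down when I let go.

Run:
```python
from h import *
print(row([.408,.273,.12],0,30));print(row([.408,.273,.047],0,30))
```

```text
[-18.13, 22.57, -5.26, 1.62, -18.53, -9.92]
[-18.13, 22.57, -12.56, 1.62, -18.53, -9.92]
```

drive_tool:
  increments:
    - [-18.1,22.6,-4,1.6,-18.5,-9.9,-0.3]
    - [-18.1,22.6,-4,1.6,-18.5,-9.9,-0.3]
    - [-18.1,22.6,-4,1.6,-18.5,-9.9,-0.3]
    - [-18.1,22.6,-4,1.6,-18.5,-9.9,-0.3]
    - [-18.1,22.6,-4,1.6,-18.5,-9.9,-0.3]
    - [-18.1,22.6,-4,1.6,-18.5,-9.9,-0.3]
    - [-18.1,22.6,-4,1.6,-18.5,-9.9,-0.3]
    - [-18.1,22.6,-4,1.6,-18.5,-9.9,-0.3]
    - [-18.1,22.6,-4,1.6,-18.5,-9.9,-0.3]
    - [-18.1,22.6,-4,1.6,-18.5,-9.9,-0.3]
    - [-18.1,22.6,-7,1.6,-18.5,-9.9,-0.3]
    - [-18.1,22.6,-9.5,1.6,-18.5,-9.9,-0.3]
    - [-18.1,22.6,-11,1.6,-18.5,-9.9,-0.3]
    - [-18.1,22.6,-12,1.6,-18.5,-9.9,-0.3]
    - [-18.1,22.6,-12.6,1.6,-18.5,-9.9,-0.3]
    - [-18.1,22.6,-12.6,1.6,-18.5,-9.9,-0.3]
    - [-18.1,22.6,-12.6,1.6,-18.5,-9.9,-0.3]

```text
time: 7.87
position: [0.4406, 0.3428, 0.1186]
orientation: [177.3, -27.8, -0.0]
force: [-0.5, 0.1, -0.3]
gripper_width: 0.0362
finger_force: 76.7
```

Run:
```python
from h import *
s=bot.get_state();print(s['joint_positions'].round(1),s['qd'].round(1),row([.408,.273,.047],0,30))
```

```text
[-7.010e+01  5.220e+01  3.070e+01  1.168e+02 -8.340e+01  1.000e-01
 -6.070e+01] [-0.8  5.7 -0.8 -4.1  0.   0.1 -4. ] [-3.26, -6.98, -7.16, 2.36, -2.17, 1.33]
```

The outward tilt ran joints 5 and 6 into their limits. I'll go back up to a normal posture and then use an inward tilt.

Run:
```python
from h import *
print(row([.54,.12,.2],10,0))
```

```text
[9.94, -22.28, 8.14, 0.21, 27.99, 10.48]
```

drive_tool:
  increments:
    - [0,0,5,0,8,3,-0.3]
    - [3,-6,8,0,12,4,-0.3]
    - [9.9,-22.3,8.1,0.2,28,10.5,-0.3]
    - [9.9,-22.3,8.1,0.2,28,10.5,-0.3]
    - [9.9,-22.3,8.1,0.2,28,10.5,-0.3]
    - [9.9,-22.3,8.1,0.2,28,10.5,-0.3]
    - [9.9,-22.3,8.1,0.2,28,10.5,-0.3]
    - [9.9,-22.3,8.1,0.2,28,10.5,-0.3]
    - [9.9,-22.3,8.1,0.2,28,10.5,-0.3]
    - [9.9,-22.3,8.1,0.2,28,10.5,-0.3]
    - [9.9,-22.3,8.1,0.2,28,10.5,-0.3]
    - [9.9,-22.3,8.1,0.2,28,10.5,-0.3]
    - [9.9,-22.3,8.1,0.2,28,10.5,-0.3]
    - [9.9,-22.3,8.1,0.2,28,10.5,-0.3]
    - [9.9,-22.3,8.1,0.2,28,10.5,-0.3]
    - [9.9,-22.3,8.1,0.2,28,10.5,-0.3]

```text
time: 9.2
position: [0.5393, 0.1202, 0.2002]
orientation: [-180.0, -0.0, 10.1]
force: [0.3, -0.2, -1.6]
gripper_width: 0.0364
finger_force: 76.7
```

Run:
```python
from h import *
s=bot.get_state();print(s['joint_positions'].round(1),s['qd'].round(1),row([.403,.273,.12],0,-15),row([.403,.273,.12],30,-15))
```

```text
[-38.9  50.4  49.8  93.7 -44.4  57.4 -54.1] [ 0.2 -0.   0.  -0.1  0.1 -0.1  0. ] [-13.63, 15.28, -8.02, -1.35, 14.96, -9.99] [-13.63, 15.28, -8.02, -5.19, 14.15, 19.83]
```

drive_tool:
  increments:
    - [-13.6,15.3,-6,-1.4,15,-10,-0.3]
    - [-13.6,15.3,-6,-1.4,15,-10,-0.3]
    - [-13.6,15.3,-6,-1.4,15,-10,-0.3]
    - [-13.6,15.3,-6,-1.4,15,-10,-0.3]
    - [-13.6,15.3,-6,-1.4,15,-10,-0.3]
    - [-13.6,15.3,-6,-1.4,15,-10,-0.3]
    - [-13.6,15.3,-6,-1.4,15,-10,-0.3]
    - [-13.6,15.3,-6,-1.4,15,-10,-0.3]
    - [-13.6,15.3,-6,-1.4,15,-10,-0.3]

```text
time: 9.95
position: [0.4041, 0.2722, 0.1406]
orientation: [179.9, 15.0, -0.1]
force: [-0.2, 0.2, -0.4]
gripper_width: 0.0362
finger_force: 76.7
```

Run:
```python
from h import *
s=bot.get_state();print(s['joint_positions'].round(1),row([.403,.273,.051],0,-15))
```

```text
[-55.4  57.1  49.3  97.6 -49.   66.5 -75.7] [-0.11, 0.08, -8.96, 0.06, 0.01, 0.09]
```

drive_tool:
  increments:
    - [0,0,-3,0,0,0,-0.3]
    - [0,0,-5.5,0,0,0,-0.3]
    - [0,0,-7.5,0,0,0,-0.3]
    - [0,0,-8.4,0,0,0,-0.3]
    - [0,0,-8.9,0,0,0,-0.3]
    - [0,0,-8.9,0,0,0,-0.3]
    - [0,0,-8.9,0,0,0,-0.3]

```text
time: 10.53
position: [0.4039, 0.2727, 0.0521]
orientation: [180.0, 15.0, -0.1]
force: [1.0, -0.5, -0.8]
gripper_width: 0.0362
finger_force: 76.7
```

drive_tool:
  increments:
    - [0,0,-0.3,0,0,0,-0.3]
    - [0,0,-0.4,0,0,0,-0.3]
    - [0,0,-0.4,0,0,0,0.3]
    - [0,0,-0.4,0,0,0,0.4]
    - [0,0,-0.4,0,0,0,0.4]
    - [0,0,-0.4,0,0,0,0.4]
    - [0,0,1,0,0,0,0.4]
    - [0,0,3,0,0,0,0.4]
    - [0,0,6,0,0,0,0.4]
    - [0,0,9,0,0,0,0.4]
    - [0,0,12,0,0,0,0.4]
    - [0,0,12,0,0,0,0.4]

```text
time: 11.53
position: [0.4047, 0.2727, 0.1767]
orientation: [-179.9, 14.7, -0.0]
force: [0.9, -0.3, 0.0]
gripper_width: 0.0595
finger_force: 0.0
```

Run:
```python
from h import *
s=bot.get_state();p=bot.snapshot('wrist');t=bot.snapshot('top');T=pose(p,s)
print(s['time'],s['joint_positions'].round(1))
for c,TT in((p,T),(t,pose(t))):
  for n in('carrier','tray'):print(n,[(np.round(x['point'],3),round(x['confidence'],2)) for x in bot.tip_of(c,n)])
b=cv2.resize(np.ascontiguousarray(t['pixels'][220:400,180:400,::-1]),(586,480))
cv2.imwrite('pics/tray.png',np.hstack([cv2.resize(np.ascontiguousarray(p['pixels'][100:400,200:440,::-1]),(214,480))[:, :],b]))
```

```text
11.5333 [-56.2  54.1  51.1  95.8 -46.3  69.9 -78. ]
carrier [(array([0.418, 0.27 , 0.014]), 0.97), (array([0.456, 0.126, 0.01 ]), 0.55)]
tray [(array([ 0.407,  0.273, -0.003]), 0.73)]
carrier [(array([ 0.771, -0.12 ,  0.012]), 0.92), (array([0.566, 0.072, 0.041]), 0.64), (array([0.42 , 0.276, 0.013]), 0.62), (array([0.452, 0.126, 0.013]), 0.57)]
tray [(array([ 0.624, -0.174, -0.001]), 0.23), (array([0.609, 0.047, 0.042]), 0.22)]
```

View pics/tray.png

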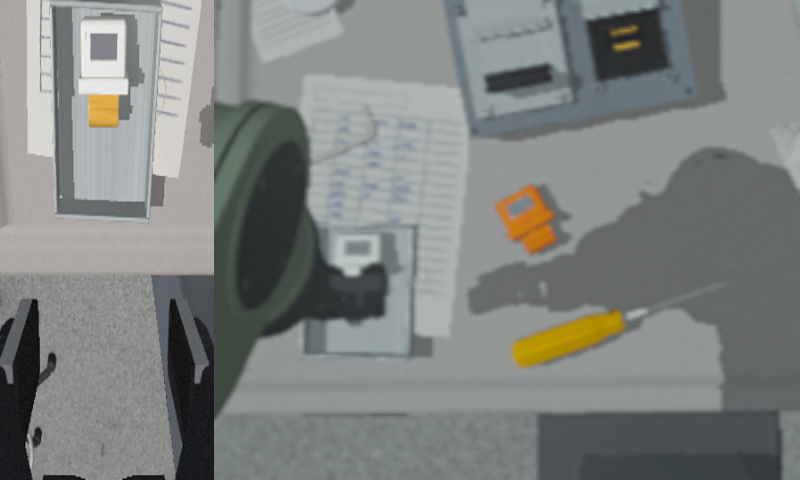

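The carrier lies flat inside the tray at crop (104,60) on the wrist side, well within its walls. Now the cover: I grip its bar across the thin (x) side.

```bash
cat >> h.py <<'E'
def rowR(pos,Rm,st=None):
    st=st or bot.get_state()
    d=(np.array(pos)-st['position'])*100
    w=(Rm*R.from_euler('xyz',st['orientation'],degrees=True).inv()).as_rotvec(degrees=True)
    return np.r_[d,w].round(2).tolist()
def Rg(yaw,tilt=0): return Rd(yaw,tilt)*R.from_euler('z',90,degrees=True)*R.from_euler('x',180,degrees=True)
E
python3 - <<'E'
from h import *
print(rowR([.6376,-.140,.15],Rg(12.4)))
E
```

```text
[23.45, -41.27, -2.08, 13.54, -10.77, 101.79]
```

drive_tool:
  increments:
    - [23.5,-41.3,-2,13.5,-10.8,101.8,0.4]
    - [23.5,-41.3,-2,13.5,-10.8,101.8,0.4]
    - [23.5,-41.3,-2,13.5,-10.8,101.8,0.4]
    - [23.5,-41.3,-2,13.5,-10.8,101.8,0.4]
    - [23.5,-41.3,-2,13.5,-10.8,101.8,0.4]
    - [23.5,-41.3,-2,13.5,-10.8,101.8,0.4]
    - [23.5,-41.3,-2,13.5,-10.8,101.8,0.4]
    - [23.5,-41.3,-2,13.5,-10.8,101.8,0.4]
    - [23.5,-41.3,-2,13.5,-10.8,101.8,0.4]
    - [23.5,-41.3,-2,13.5,-10.8,101.8,0.4]
    - [23.5,-41.3,-2,13.5,-10.8,101.8,0.2]
    - [23.5,-41.3,-2,13.5,-10.8,101.8,0]
    - [23.5,-41.3,-2,13.5,-10.8,101.8,-0.2]
    - [23.5,-41.3,-2,13.5,-10.8,101.8,-0.2]
    - [23.5,-41.3,-2,13.5,-10.8,101.8,-0.2]
    - [23.5,-41.3,-2,13.5,-10.8,101.8,-0.2]
    - [23.5,-41.3,-2,13.5,-10.8,101.8,-0.2]
    - [23.5,-41.3,-2,13.5,-10.8,101.8,-0.2]

```text
time: 13.33
position: [0.6383, -0.1399, 0.1509]
orientation: [-180.0, -0.0, 102.3]
force: [0.4, -0.1, -0.3]
gripper_width: 0.0342
finger_force: 0.0
```

Run:
```python
from fit import *
np.set_printoptions(precision=4,suppress=True)
s=bot.get_state();p=bot.snapshot('wrist');T=pose(p,s);save(p,'w3')
print(s['joint_positions'].round(1))
flat=lambda q,P: R.from_euler('z',q[2],degrees=True).apply(P)+[q[0],q[1],0]
cov=lines(rect(-.042,.042,-.04,.04,.004))
q,v=fit(p,T,cov,flat,[.652,-.137,12.4],[.003,.003,2]);print(q,v)
for n in('cover','cover_grip','hole_left','hole_right','cover_tongue'):print(n,[(np.round(x['point'],4),round(x['confidence'],2)) for x in bot.tip_of(p,n)][:2])
im=np.ascontiguousarray(p['pixels'][:,:,::-1])
bar=lines(rect(-.021,-.009,-.025,.025,.032))
for P,c in((cov,(0,255,0)),(bar,(0,255,255))):
  for u in proj(p,flat(q,P),T):cv2.circle(im,tuple(int(round(x)) for x in u),0,c,-1)
cv2.imwrite('pics/w3o.png',im)
```

```text
[  2.1  54.8  18.1  72.9 -18.   55.   35.6]
[ 0.6516 -0.1361 12.3124] 0.35429716
cover [(array([ 0.6469, -0.1415,  0.0018]), 0.85)]
cover_grip [(array([ 0.6347, -0.1415,  0.0369]), 0.73)]
hole_left [(array([ 0.6111, -0.116 , -0.001 ]), 0.97), (array([ 0.3855, -0.2133,  0.0048]), 0.59)]
hole_right [(array([ 0.6172, -0.1759, -0.004 ]), 0.83)]
cover_tongue [(array([ 0.6907, -0.1284, -0.0025]), 0.81)]
```

View pics/w3o.png

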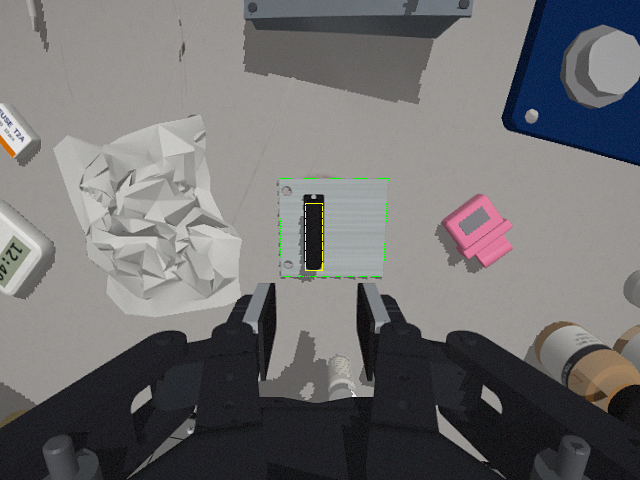

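The fit sits on the cover exactly: plate corners at (278,178) and (388,178), bar at (314,235). Descending on the bar.

Run:
```python
from h import *
print(rowR([.6369,-.1393,.020],Rg(12.3)))
```

```text
[-0.15, 0.07, -13.12, -0.04, -0.01, -0.11]
```

drive_tool:
  increments:
    - [-0.15,0.05,-4,0,0,0,-0.2]
    - [-0.15,0.05,-8,0,0,0,-0.2]
    - [-0.15,0.05,-10.5,0,0,0,-0.2]
    - [-0.15,0.05,-12,0,0,0,-0.2]
    - [-0.15,0.05,-13,0,0,0,-0.2]
    - [-0.15,0.05,-13,0,0,0,-0.2]
    - [-0.15,0.05,-13,0,0,0,-0.9]
    - [-0.15,0.05,-13,0,0,0,-0.9]
    - [-0.15,0.05,-13,0,0,0,-0.9]
    - [-0.15,0.05,-13,0,0,0,-0.9]
    - [-0.15,0.05,-13,0,0,0,-0.9]
    - [-0.15,0.05,-13,0,0,0,-0.9]
  force: 90

```text
time: 14.63
position: [0.6378, -0.1399, 0.0232]
orientation: [179.9, 0.0, 102.4]
force: [-0.9, 0.8, 7.8]
gripper_width: 0.0096
finger_force: 89.2
```

Run:
```python
from h import *
s=bot.get_state();print(s['position'],s['orientation'],s['force'],s['gripper_width'],s['finger_force'])
```

```text
[ 0.63778857 -0.13985022  0.02316111] [1.79851976e+02 2.03042689e-02 1.02426894e+02] [-0.92461747  0.80622796  7.81620141] 0.009593201096370522 89.15670990943909
```

Gripped, fingertips on the bar's foot. I lift it and carry it to hover over the deck, 24 mm short of home.

Run:
```python
from h import *
print(rowR(dk([-39,-.8,60]),Rg(YAW,TILT)))
```

```text
[-7.57, 18.09, 7.39, 2.22, -11.09, -2.42]
```

drive_tool:
  increments:
    - [0,0,3,0,0,0,-0.9]
    - [0,0,6,0,0,0,-0.9]
    - [0,0,9,0,0,0,-0.9]
    - [0,0,11,0,0,0,-0.9]
    - [-2,4,11,1,-5,-1,-0.9]
    - [-4,8,11,2,-8,-2,-0.9]
    - [-7.6,12,11,2.2,-11.1,-2.4,-0.9]
    - [-7.6,18.1,10,2.2,-11.1,-2.4,-0.9]
    - [-7.6,18.1,9,2.2,-11.1,-2.4,-0.9]
    - [-7.6,18.1,8,2.2,-11.1,-2.4,-0.9]
    - [-7.6,18.1,7.4,2.2,-11.1,-2.4,-0.9]
    - [-7.6,18.1,7.4,2.2,-11.1,-2.4,-0.9]
    - [-7.6,18.1,7.4,2.2,-11.1,-2.4,-0.9]

```text
time: 15.72
position: [0.5614, 0.0406, 0.096]
orientation: [168.6, -0.0, 100.0]
force: [0.1, -0.9, -0.6]
gripper_width: 0.0095
finger_force: 88.3
```

Run:
```python
from fit import *
import pickle
np.set_printoptions(precision=4,suppress=True)
s=bot.get_state();p=bot.snapshot('wrist');T=pose(p,s);pickle.dump((s,p),open('w4.pkl','wb'))
print(s['joint_positions'].round(1),s['position'],s['orientation'],s['force'])
print('tcp in deck',Rd(YAW,TILT).inv().apply(s['position']-D)*1000)
flat=lambda q,P: R.from_euler('z',q[2],degrees=True).apply(P)+[q[0],q[1],0]
im=np.ascontiguousarray(p['pixels'][:,:,::-1])
def dr(P,c):
  for u in proj(p,P,T):cv2.circle(im,tuple(int(round(x)) for x in u),0,c,-1)
box=lines(rect(-.068,.068,-.096,.096,.034,.061))
dr(flat([.6106,.0975,9.61],box),(0,255,0))
dd=lambda P:Rd(YAW,TILT).apply(P)+D
dr(dd(lines([((.023,-.031,.014),(.023,.031,.014))])),(255,0,255))
# cover as held
Rc=R.from_euler('xyz',s['orientation'],degrees=True)*R.from_euler('x',180,degrees=True).inv()*R.from_euler('z',-90,degrees=True)
cv=lambda P:Rc.apply(np.array(P)-[-.015,-.0008,.0232])+s['position']
dr(cv(lines(rect(-.042,.042,-.04,.04,.004))),(0,255,255))
cv2.imwrite('pics/w4.png',im)
```

```text
[-11.4  48.9   8.  108.8 -31.2  13.   33.1] [0.5614 0.0406 0.096 ] [168.6099  -0.0077  99.9814] [ 0.062  -0.8869 -0.627 ]
tcp in deck [-39.8829  -1.1024  59.1456]
```

View pics/w4.png

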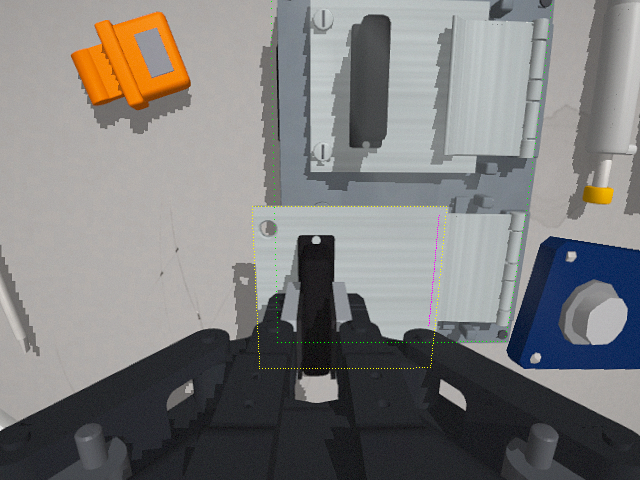

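The held plate overlay (yellow) matches the plate at (253–447, 206–368). The box outline (green) looks 1–2 mm short of the real edges at (282,100) and (552,100), so I refit the box in this view.

Run:
```python
from fit import *
import pickle
np.set_printoptions(precision=4,suppress=True)
flat=lambda q,P: R.from_euler('z',q[2],degrees=True).apply(P)+[q[0],q[1],0]
s,p=pickle.load(open('w4.pkl','rb'));T=pose(p,s)
f=lambda x:.0475+x*.1985
segs=[((-.068,-.0,.034),(-.068,.06,.034)),((.068,-.096,.061),(.068,.07,.061)),((.045,-.096,f(.045)),(.068,-.096,.061))]
for x0 in([.6106,.0975,9.6],[.613,.097,10.2]):
  print(fit(p,T,lines(segs),flat,x0,[.003,.003,1]),fit(p,T,lines(segs),flat,x0,[.003,.003,1],(1.,)))
s1,p1=pickle.load(open('w1.pkl','rb'));T1=pose(p1,s1)
print(fit(p1,T1,lines(rect(-.068,.068,-.096,.096,.034,.061)),flat,[.611,.097,10],[.003,.003,1],(1.,)))
# pure-x check: score over x for front, back separately
G=gradmap(p,1.)
for sg in segs[:2]:
  L=lines([sg]);
  print([(round(dx*1000,1),round(float(cv2.remap(G,*(proj(p,flat([.6106+dx,.0975,9.8],L),T).astype(np.float32).T[:,None]),cv2.INTER_LINEAR).mean()),1)) for dx in np.arange(-.002,.0061,.001)])
# held plate y/x fit
Rc=R.from_euler('xyz',s['orientation'],degrees=True)*R.from_euler('x',180,degrees=True).inv()*R.from_euler('z',-90,degrees=True)
P=lines([((-.042,.0,.004),(-.042,.04,.004)),((-.042,.04,.004),(.042,.04,.004)),((.042,.04,.004),(.042,-.02,.004))])
cf=lambda q,P:Rc.apply(R.from_euler('z',q[2],degrees=True).apply(P-[-.015,0,.0232])+[q[0],q[1],0])+s['position']
print('held offset',fit(p,T,P,cf,[0,.0008,0],[.002,.002,1],(1.5,)))
```

```text
(array([0.6143, 0.0966, 9.5869]), np.float32(0.68063486)) (array([0.6143, 0.0966, 9.5855]), np.float32(0.6879649))
(array([0.6143, 0.0966, 9.5849]), np.float32(0.6809751)) (array([0.6143, 0.0966, 9.5941]), np.float32(0.6878443))
(array([ 0.6093,  0.0971, 10.0441]), np.float32(0.44396648))
[(np.float64(-2.0), 2.4), (np.float64(-1.0), 2.7), (np.float64(0.0), 2.7), (np.float64(1.0), 6.8), (np.float64(2.0), 84.2), (np.float64(3.0), 49.1), (np.float64(4.0), 117.0), (np.float64(5.0), 13.9), (np.float64(6.0), 3.0)]
[(np.float64(-2.0), 38.6), (np.float64(-1.0), 86.5), (np.float64(0.0), 93.1), (np.float64(1.0), 41.8), (np.float64(2.0), 56.5), (np.float64(3.0), 103.3), (np.float64(4.0), 70.9), (np.float64(5.0), 28.3), (np.float64(6.0), 22.3)]
held offset (array([0.0006, 0.0008, 0.1121]), np.float32(0.44922954))
```

```bash
sed -i 's/^D=.*/D=np.array([.6128,.050,.046]); YAW=9.8/' h.py
cat >> h.py <<'E'
def indk(s): return Rd(YAW,TILT).inv().apply(s['position']-D)*1000
def fdk(s): return Rd(YAW,TILT).inv().apply(s['force'])
E
python3 - <<'E'
from h import *
s=bot.get_state();print(indk(s).round(1),fdk(s).round(1),rowR(dk([-39,-.8,32]),Rg(YAW,TILT)),rowR(dk([-39,-.8,29]),Rg(YAW,TILT)))
E
```

```text
[-41.2  -0.8  59.6] [-0.6  0.7 -0.7] [0.75, 0.13, -2.66, 0.0, -0.05, -0.14] [0.81, 0.14, -2.95, 0.0, -0.05, -0.14]
```

drive_tool:
  increments:
    - [0.4,0.1,-1.5,0,0,-0.15,-0.9]
    - [0.75,0.15,-2.2,0,0,-0.15,-0.9]
    - [0.75,0.15,-2.65,0,0,-0.15,-0.9]
    - [0.75,0.15,-2.65,0,0,-0.15,-0.9]
    - [0.75,0.15,-2.65,0,0,-0.15,-0.9]

```text
time: 16.18
position: [0.5683, 0.0425, 0.069]
orientation: [168.7, -0.0, 99.8]
force: [-0.5, -0.1, -1.6]
gripper_width: 0.0094
finger_force: 88.3
```

Run:
```python
from h import *
s=bot.get_state();print(indk(s).round(1),fdk(s).round(1))
```

```text
[-39.6   0.1  31.5] [-0.8  0.  -1.5]
```

drive_tool:
  increments:
    - [0.03,-0.05,-0.1,0,0,0,-0.9]
    - [0.05,-0.05,-0.2,0,0,0,-0.9]
    - [0.06,-0.05,-0.25,0,0,0,-0.9]
    - [0.06,-0.05,-0.25,0,0,0,-0.9]
    - [0.06,-0.05,-0.25,0,0,0,-0.9]

```text
time: 16.6
position: [0.5691, 0.0423, 0.0665]
orientation: [168.6, -0.0, 99.9]
force: [0.1, -1.2, 0.8]
gripper_width: 0.0096
finger_force: 88.6
```

Run:
```python
from h import *
s=bot.get_state();print(indk(s).round(1),fdk(s).round(1),s['wrist_torque'])
```

```text
[-39.4  -0.2  28.9] [ 0.1 -1.1  0.8] [-0.19065768  0.046101   -0.07075039]
```

drive_tool:
  increments:
    - [0.01,0,-0.05,0,0,0,-0.9]
    - [0.02,0,-0.1,0,0,0,-0.9]
    - [0.02,0,-0.1,0,0,0,-0.9]
    - [0.02,0,-0.1,0,0,0,-0.9]

```text
time: 16.93
position: [0.5693, 0.0423, 0.0653]
orientation: [168.7, -0.0, 99.9]
force: [0.9, -1.7, 3.9]
gripper_width: 0.0098
finger_force: 89.0
```

Run:
```python
from h import *
s=bot.get_state();print(indk(s).round(1),fdk(s).round(1),s['wrist_torque'])
```

```text
[-39.4  -0.2  27.7] [ 1.4 -1.9  3.7] [-0.27543452 -0.10018393 -0.08274778]
```

drive_tool:
  increments:
    - [0.02,0,0.1,0,0,0,-0.9]
    - [0.28,0.05,0.14,0,0,0,-0.9]
    - [0.57,0.1,0.2,0,0,0,-0.9]
    - [0.86,0.15,0.26,0,0,0,-0.9]
    - [1.15,0.2,0.32,0,0,0,-0.9]
    - [1.34,0.23,0.36,0,0,0,-0.9]
    - [1.54,0.26,0.4,0,0,0,-0.9]
    - [1.54,0.26,0.4,0,0,0,-0.9]

```text
time: 17.6
position: [0.5847, 0.0452, 0.0692]
orientation: [168.7, -0.0, 99.9]
force: [-1.5, -0.0, 0.1]
gripper_width: 0.0099
finger_force: 88.9
```

Run:
```python
from h import *
s=bot.get_state();print(indk(s).round(1),fdk(s).round(1),s['wrist_torque'],s['joint_positions'].round(1))
p=bot.snapshot('wrist');save(p,'w5')
```

```text
[-23.3   0.1  28.3] [-1.4  0.2  0.4] [0.08365475 0.55938847 0.03478498] [-11.5  52.9   8.  104.5 -31.5  13.4  32.7]
```

View pics/w5.png

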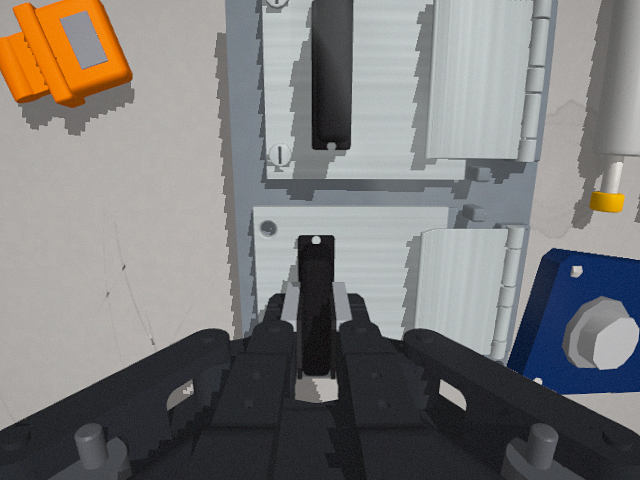

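The wrist view shows the lap (its mouth at x≈420) over the plate's edge (447), so the plate is tucked in, about 8 mm short of the left cover's line. Sliding on until it is home.

drive_tool:
  increments:
    - [0.2,0.03,0.04,0,0,0,-0.9]
    - [0.39,0.07,0.08,0,0,0,-0.9]
    - [0.58,0.1,0.12,0,0,0,-0.9]
    - [0.78,0.13,0.16,0,0,0,-0.9]
    - [0.78,0.13,0.16,0,0,0,-0.9]
    - [0.78,0.13,0.16,0,0,0,-0.9]

```text
time: 18.15
position: [0.5928, 0.0464, 0.071]
orientation: [168.6, -0.0, 99.9]
force: [0.6, 0.8, -0.7]
gripper_width: 0.0096
finger_force: 88.7
```

Run:
```python
from h import *
s=bot.get_state();print(indk(s).round(1),fdk(s).round(1),s['wrist_torque'])
p=bot.snapshot('wrist');save(p,'w6')
```

```text
[-15.   -0.2  28.5] [ 0.6  0.7 -0.8] [-0.0615158  0.2453943  0.0885062]
```

View pics/w6.png

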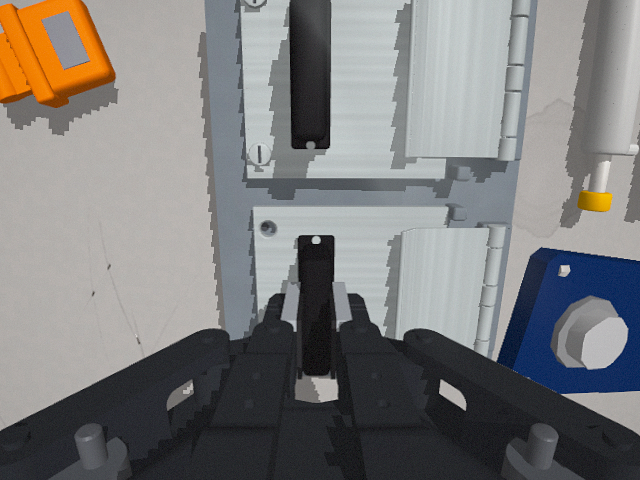

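The plate's right end (448,207) is all but touching the stop lug (449,213). I back off about 1 mm and press it down along the deck normal.

drive_tool:
  increments:
    - [-0.12,-0.02,-0.02,0,0,0,-0.9]
    - [-0.1,-0.02,-0.12,0,0,0,-0.9]
    - [-0.08,-0.01,-0.22,0,0,0,-0.9]
    - [-0.06,-0.01,-0.32,0,0,0,-0.9]
    - [-0.04,0,-0.42,0,0,0,-0.9]
    - [-0.04,0,-0.42,0,0,0,-0.9]
    - [-0.04,0,-0.42,0,0,0,-0.9]

```text
time: 18.78
position: [0.5922, 0.0462, 0.0687]
orientation: [168.6, -0.1, 99.9]
force: [-17.0, -1.3, 48.0]
gripper_width: 0.0097
finger_force: 96.0
```

```bash
cat > chk.py <<'E'
from h import *
np.set_printoptions(precision=4,suppress=True)
s=bot.get_state();print(s['time'],indk(s).round(2),fdk(s).round(1),Rd(YAW,TILT).inv().apply(s['wrist_torque']).round(2),s['orientation'],s['gripper_width'],s['finger_force'])
p=bot.snapshot('wrist');T=pose(p,s)
inv=lambda x:(Rd(YAW,TILT).inv().apply(np.array(x)-D)*1000).round(1)
for n in('hole_left','boss_left','cover_tongue','lap_edge','cover_grip'):print(n,[(inv(x['point']),round(x['confidence'],2)) for x in bot.tip_of(p,n)][:2])
E
python3 chk.py
```

```text
18.7833 [-16.06  -0.27  26.4 ] [-7.1  1.6 50.4] [ 0.41  1.62 -0.05] [168.5661  -0.0597  99.8569] 0.009710445910751417 96.02715969085693
hole_left [(array([-38.8,  28.6,   0. ]), 0.62)]
boss_left []
cover_tongue []
lap_edge [(array([29.4, -2.9,  7.9]), 0.87)]
cover_grip [(array([-16. ,  -0.9,  37.3]), 0.75), (array([-36.4,  30.7,   6.6]), 0.23)]
```

drive_tool:
  increments:
    - [-0.02,0,0.08,0,0,0,-0.9]
    - [-0.02,0,0.1,0,0,0,-0.9]
    - [-0.02,0,0.1,0,0,0,-0.9]
    - [-0.02,0,0.1,0,0,0,-0.9]

```text
time: 19.42
position: [0.5921, 0.0461, 0.0688]
orientation: [168.6, -0.0, 99.9]
force: [-7.1, -0.4, 25.7]
gripper_width: 0.01
finger_force: 92.8
```

```bash
python3 chk.py
```

```text
19.4167 [-16.11  -0.27  26.5 ] [-1.8  0.8 26.6] [0.17 0.51 0.03] [168.5872  -0.0388  99.8596] 0.009974644837618049 92.77249932289124
hole_left [(array([-38. ,  27. ,   2.2]), 0.92)]
boss_left [(array([-36.3,  34. ,   6.2]), 0.77), (array([-15.7,  -2. ,  35.9]), 0.42)]
cover_tongue []
lap_edge [(array([26.7, -1.9,  6.5]), 0.98)]
cover_grip [(array([-13.9,  -0.5,  37. ]), 0.74)]
```

drive_tool:
  increments:
    - [0,0,0,-0.05,0.3,0,-0.9]
    - [0,0,0,-0.1,0.6,0,-0.9]
    - [0,0,0,-0.1,0.6,0,-0.9]
    - [0,0,0,-0.1,0.6,0,-0.9]

```text
time: 20.05
position: [0.5921, 0.0462, 0.0688]
orientation: [169.2, -0.0, 99.9]
force: [-7.4, -0.9, 25.9]
gripper_width: 0.0096
finger_force: 92.8
```

```bash
python3 chk.py
```

```text
20.05 [-16.07  -0.26  26.5 ] [-2.2  0.3 26.9] [0.19 0.33 0.04] [169.1944  -0.04    99.8608] 0.009567583288041758 92.75100588798523
hole_left [(array([-37.6,  31.2,  -0.4]), 0.97)]
boss_left [(array([-33. ,  32.3,   8.6]), 0.93)]
cover_tongue []
lap_edge [(array([31.4, -4.1,  8.7]), 0.58)]
cover_grip [(array([-15.4,  -1.8,  37.2]), 0.91), (array([-34.9,  31.6,  -0.6]), 0.35)]
```

drive_tool:
  increments:
    - [0,0,0,-0.03,0.2,0,-0.9]
    - [0,0,0,-0.07,0.4,0,-0.9]
    - [0,0,0,-0.07,0.4,0,-0.9]
    - [0,0,0,-0.07,0.4,0,-0.9]
    - [0,0,0,-0.07,0.4,0,-0.9]
    - [0,0,0,-0.07,0.4,0,-0.9]

```text
time: 20.85
position: [0.5922, 0.0461, 0.0688]
orientation: [169.6, -0.0, 99.9]
force: [-6.7, 0.7, 26.6]
gripper_width: 0.0099
finger_force: 92.8
```

```bash
cat > chk2.py <<'E'
from fit import *
np.set_printoptions(precision=4,suppress=True)
s=bot.get_state();print(s['time'],indk(s).round(2),fdk(s).round(1),Rd(YAW,TILT).inv().apply(s['wrist_torque']).round(2),s['orientation'])
p=bot.snapshot('wrist');T=pose(p,s)
# compare loose cover with the screwed-down left one in the same image: plate-top fits on deck plane (z=7)
P=lines([((-.042,.0,.007),(-.042,.04,.007)),((-.042,.04,.007),(.015,.04,.007))])
f=lambda q,P:Rd(YAW,TILT).apply(R.from_euler('z',q[2],degrees=True).apply(P)+[q[0],q[1],0])+D
print('ours',fit(p,T,P,f,[0,0,0],[.002,.002,.5],(1.5,)))
P2=lines([((-.042,-.04,.007),(-.042,-.0,.007)),((-.042,-.04,.007),(.015,-.04,.007))])
for y in(.088,.093):print('left',fit(p,T,P2,f,[0,y,0],[.002,.002,.5],(1.5,)))
E
python3 chk2.py
```

```text
20.85 [-16.05  -0.28  26.52] [-1.1  1.9 27.4] [ 0.14  0.3  -0.02] [169.5943  -0.0425  99.8562]
ours (array([-0.0005,  0.0005,  0.2533]), np.float32(0.88992006))
left (array([ 0.0033,  0.0874, -1.0354]), np.float32(0.42135182))
left (array([-0.0018,  0.0925,  0.1218]), np.float32(0.92636335))
```

```bash
python3 -c "
from rig import bot
print(bot.job_done())"
```

```text
the job is handed in; nothing more can be done
None
```

I handed the job in with the fuse carrier lying in the tray and the cover plate under the lap, held down on its bosses at about 27 N; no verdict came back, and I inferred from contact forces, not a direct view, that the edge under the lap is fully seated.

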